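Push a rack of model house fronts past the sprung gate into the scanning bay

ROBOT

A 6-joint arm with a two-finger parallel gripper is mounted at the origin on the work surface. World frame = base frame: x ahead of the robot, y to its left, z up, the work surface at z = 0. Lengths are in m, angles in rad, forces in N, time in s.
With the tool pointing down it reaches from about 0.375 to 0.9 m from the base axis. Payload 3.1 kg.
Tool frame: the origin (TCP) lies midway between the tips of the shut fingers; the grasp point (between the pads) lies 19 mm behind it; x points along the fingers, y is the direction in which the jaws open and shut, and the axes are right-handed (so a half turn about x gives the same grasp; the last joint's range is limited). The gripper opens to 87 mm and grips with 3 to 60 N. Pads are 19 mm wide; open, the fingers measure 117 mm over their backs; the gripper's body (75 mm by 190 mm) begins 51 mm behind the grasp point.
Start: joints at [1.171, 0.527, 1.433, -0, 1.181, -0.178], TCP at [0.137, 0.61, 0.223] pointing down, gripper open.
Joint ranges: [-3.08, 3.08], [-0.75, 2.2], [0.22, 2.44], [-1.43, 4.57], [0, 2.65], [-2.85, 2.85]. Speed limits (rad/s): [2.79, 2.79, 3.14, 3.14, 3.14, 3.14].

INTERFACE

Orientations are given as a unit quaternion [x, y, z, w].
In Python, from rig import get_obs, imaging, robot gives the robot as it stands.
- The arm moves only by the shell command python3 -m inch 'ROWS' [FORCE]. ROWS is JSON, a list of rows, each a list of 3 entries, a list of its own where there are three numbers: the finger opening in mm, from 0 to 87, then the shift along the tool's x, y, z in mm, then the turn, a rotation vector about the tool's x, y, z in degrees. In form: [[grip, [dx, dy, dz], [wx, wy, wz]], ...]. A call has 1 to 12 rows; each row shifts and turns the pose as measured when the row begins, along the tool's axes as they then stand; what a row does not reach is not made up. A row lasts 1/8 s, in which the tool goes at most 62.5 mm and 10.7 degrees, less where a joint would pass 70% of its speed; a pose out of reach is approached as far as the arm can. A call with a gripper value outside its range is refused whole. The fingers move at their own pace and stop on an object; FORCE is the grip in N (left out, the last holds). Time passes only in rows, so rows that do not move let the fingers close. It gives the time, the measured TCP pose, the force and the opening at its end, in the units of the state.
- get_obs(): the state, without advancing time (a new reading comes with each control period).
- imaging.camera(name): name is "side" or "top" or "wrist"; returns the picture (400x640x3 uint8, red, green, blue); there is no depth.
- imaging.camera_params(name): a dict with "camera_matrix" (3x3 intrinsics, pixels), "k1" (the pictures are not rectified: a ray, as slopes to the right and down, at radius r is drawn at 1 + k1 r^2 times it, then the intrinsics apply), "xyz" and "rotation" of the camera in the world. Camera axes: x right, y down, z forward; pixel columns grow to the right and rows downward; lengths in m; the calibration is good to about 2 mm. A picture is of the moment at which its call begins: read the wrist's pose just before it. camera_params takes no time and is no camera call; for the wrist camera it gives the pose at the moment of the call.
- robot.hand_in(): hands the job in, once; it reports no verdict.
Trained networks look in the newest picture that a camera, given by its name, has taken for a name from the list of things; names that differ only in an ending like _2 or _b are one class to them, and where a whole thing is asked for, a point or a joint stands for the part that bears it (a point fixed in the world has none). Each returns a list of dicts, best first, with "confidence" (0 to 1); they miss things now and then, are a little off and sometimes report something else, mostly with a low value. They report only what shows in the picture. A call takes as long as a camera call. They do not tell look-alikes from the thing itself.
- imaging.cut_out(camera, target): "pixels" (400x640 bool, what is visible of it) and "box" ([centre column, centre row, width, height] in pixels, round what is visible of it).
- imaging.tip_of(camera, target): "pixel" ([column, row] in pixels: a listed point, or the origin of a listed thing).
The state is a dict: "time": time; "q": joint angles; "joint_velocities": joint speeds; "joint_torque": joint torques, N m; "position": TCP position; "tool_rot": TCP orientation; "ft_force": force on the tool from outside, world axes, zero at the start; "moment": the same for the moment, N m; "grip_width": finger opening in m.
Only numpy, scipy, OpenCV 4.12 (cv2) and the standard library are available. Lean on these libraries where they do the work, as an engineer would, in place of code of your own. Each camera call takes 0.05 s, during which the arm holds its last target. There are 200 camera calls.

TASK

Press the long treadle beside the chute down with one fingertip to hold the gate open, and meanwhile gently push the rack of model house fronts along the chute with the other finger, against its upright rear board, until its nose is fully home against the end stop of the scanning bay; do not let the rack bump the gate or the gate come down on the models. Then let go so that the gate springs shut behind the models, and finish clear of everything. Only press and push: do not pick the rack up, and leave the other things on the table where they are.

Things in the scene. Friction and masses are not known exactly. Their poses are not given: they have to be found in the camera images.
- chute: Fixed open-topped plywood feed chute, 372 long, 84 wide. Origin: on the table, on the centre line, right below the gate blade. x: pushing direction; y: towards the treadle; z up. In its frame: floor top z = 6; side walls' inner faces y = -30 and +30, 6 thick, tops z = 24; open rear end x = -270; scanning bay x = 0 to 90. Three hinge posts at y = 38, x = -270, -50, 10, up to z = 58.
- stop (a point): Middle of the inner face of the upright end stop of the bay: x = 90, z = 28 in the chute frame; its top is at z = 50. Behind it, at chute x = 125 to 175, stands a black scanner head on a post, 70 wide and 142 high.
- rack: Loose slide rack, about 350 g: a base plate 158 x 54 x 5 with an upright plywood push board (8 thick, 54 wide, 60 high) at its rear and a white block of model house fronts (80 long, 32 high from the underside) on its front half; bare plate 70 long between. Origin: underside, mid-width, at the REAR face of the push board; x forward. Fully home, its origin is at x = -68 in the chute frame.
- nose (a point): Middle of the rack's front face, 158 ahead of the rack's origin, 18 above its underside. At the start it is 20 to 50 short of the gate blade.
- gate (a joint): Gate, rad: 0 shut, 0.9 fully open (stop). A spring shuts it when let go. Pressing the treadle down raises the blade; the models pass freely from 0.6 up. The rack cannot push it open. It turns about a level rod (7 diameter) along the chute at y = 38, z = 52 in the chute frame. Pressed 50 from the rod it takes about 2 N to start and 3 to 4 N fully open.
- treadle (a point): On the top face of the treadle, mid-length (chute x = -161), 50 out from the rod. Treadle: aluminium flap 202 long (chute x = -262 to -60), 70 wide outward from the rod, 4 thick; press it or slide a fingertip anywhere along it. Shut, it rises outward at 0.3 rad (outer edge z = 75); at gate angle q it slopes at 0.3 - q: at q = 0.75, 40 out from the rod, its top is at z = 37.
- blade (a point): Middle of the bottom edge of the aluminium gate blade. Blade: 4 thick, at chute x = 0, 36 wide; when shut it hangs across the chute from y = 8 to -28 with its bottom edge at z = 22: it blocks the models (top at z = 38) but clears the rack's bare plate. Open, it stands up to z = 110.
- tower: Bystander, to be left alone: loose white model tower block, 40 x 40 x 87 high. Origin: centre of its underside.
- house: Bystander, to be left alone: loose small wooden model house, 50 x 36 x 48 high. Origin: centre of its underside.
- glue: Bystander, to be left alone: small glue bottle, 38 diameter, 85 high. Origin: centre of its underside.
- tape: Bystander, to be left alone: roll of clear tape lying flat, 90 diameter, 24 high. Origin: centre of its underside.
- tree: Bystander, to be left alone: green model tree, 44 diameter, 75 high. Origin: centre of its underside.
- offcut: Bystander, to be left alone: plywood offcut, 90 x 30 x 20 high. Origin: centre of its underside.
- pencup: Bystander, to be left alone: white cup, 72 diameter, 95 high. Origin: centre of its underside.
Things that resemble listed ones, but are neither listed nor needed, are in the scene too. What is shaped like the rack but black, purple or red is not meant.

How it is judged:
On the way:
1. the models are passing below the gate while a finger holds it open (value of joint gate above 0.5 rad and contact force between the fingers and gate above 0.3 N and x of nose in the frame of chute between 0.004 and 0.076 m), for 0.2 s.
At the end, for the whole second after the job is handed in: The rack lies flat on the chute floor, at rest, its nose within 6 mm of the end stop; the gate has shut (below 0.08 rad) behind the models (x of nose in the frame of chute above 0.084 m and value of joint gate below 0.08 rad and linear speed of rack below 0.01 m/s and z of rack in the frame of chute below 0.01 m and angle between rack's own z axis and vertical below 0.06 rad and angle between the x axis of rack and the x axis of chute, either way round below 0.12 rad); the robot touches nothing.
It fails at once if the rack is rammed against the stop or the chute (over 40 N) (contact force between rack and chute above 40 N).
It fails at once if the rack and the gate press on each other with more than 3 N (contact force between rack and gate above 3 N).
It fails at once if the rack is lifted more than 10 mm off the chute floor or tipped (z of rack in the frame of chute above 0.016 m or angle between rack's own z axis and vertical above 0.2 rad).
It fails at once if a bystander is moved more than 20 mm or tipped (distance of any of tower, house, glue, tape, tree, offcut, pencup from where it was at the start of the episode above 0.02 m or angle between any of tower, house, glue, tape, tree, offcut, pencup's own z axis and vertical above 0.4 rad).
It also fails if it takes over 48 s, if anything falls off the work surface, if the arm or the gripper's body presses on something with over 40 N, if the wrist force passes 120 N, or if a joint passes its speed limit or range.

## Working session

There is one attempt and no reset: what is moved stays moved. The work goes in short steps, Python scripts to look and compute and a shell command to move; the robot and the scene stay as the last step left them, time stands still between calls to the robot, and variables do not carry over. Pictures are saved under pics/ and viewed, about 8 in all and at most 12, crops included, and the job is handed in when it is done.

```bash
ls; mkdir -p pics
python3 - <<'E'
from rig import get_obs, imaging
import cv2, numpy as np
print(get_obs())
for n in ("top","side"):
    im=imaging.camera(n); cv2.imwrite(f"pics/{n}0.png",im[...,::-1]); print(n,imaging.camera_params(n))
    for t in ("stop","nose","treadle","blade","rack","chute"):
        print(t,[(np.round(d["pixel"],1).tolist(),round(d["confidence"],2)) for d in imaging.tip_of(n,t)])
E
```

```text
pics
{'time': 0.0, 'q': array([ 1.17151831e+00,  5.28473848e-01,  1.43386709e+00, -9.92143554e-06,
        1.18138330e+00, -1.78452183e-01]), 'joint_velocities': array([-0.00113822, -0.00024167,  0.000312  , -0.0010418 ,  0.00036306,
       -0.0003316 ]), 'joint_torque': array([ 1.42713787e-03, -4.40046573e+01, -1.76595140e+01,  6.35178527e-02,
        5.81937900e-02, -1.72172654e-04]), 'position': array([0.13656102, 0.60916941, 0.22157811]), 'tool_rot': array([ 0.07719049,  0.70301231, -0.07863714,  0.70258916]), 'ft_force': array([ 0.12798988, -0.73939119, -0.05481639]), 'moment': array([ 0.02505033, -0.01163913, -0.04085134]), 'grip_width': 0.08685615249385482}
top {'camera_matrix': array([[405.83204504,   0.        , 324.73149902],
       [  0.        , 405.83204504, 205.15862482],
       [  0.        ,   0.        ,   1.        ]]), 'k1': -0.07660382266717745, 'xyz': array([ 0.25210465, -0.06750284,  1.07774473]), 'rotation': array([ 0.72832003, -0.67574718,  0.07801916, -0.08263595])}
stop [([432.5, 214.2], 0.87), ([353.5, 148.3], 0.68)]
nose [([240.4, 210.0], 0.91), ([389.1, 1
[... 269 characters left out ...]
.63)]
chute [([400.8, 204.5], 0.65)]
side {'camera_matrix': array([[433.32424221,   0.        , 324.48955281],
       [  0.        , 433.32424221, 195.22464683],
       [  0.        ,   0.        ,   1.        ]]), 'k1': -0.019249936857524148, 'xyz': array([-0.15022983, -0.72947433,  0.64371245]), 'rotation': array([ 0.81031505, -0.30958384,  0.18925496, -0.4601412 ])}
stop [([419.6, 271.3], 0.72)]
nose [([265.4, 196.7], 0.89), ([382.7, 240.9], 0.74), ([351.5, 266.2], 0.73), ([328.4, 276.0], 0.65)]
treadle [([390.4, 198.4], 0.71)]
blade [([394.1, 253.4], 0.83), ([390.4, 260.9], 0.69)]
rack [([347.3, 218.2], 0.81), ([270.5, 320.6], 0.67)]
chute [([392.2, 260.0], 0.66), ([417.1, 212.5], 0.66)]
```

View pics/top0.png

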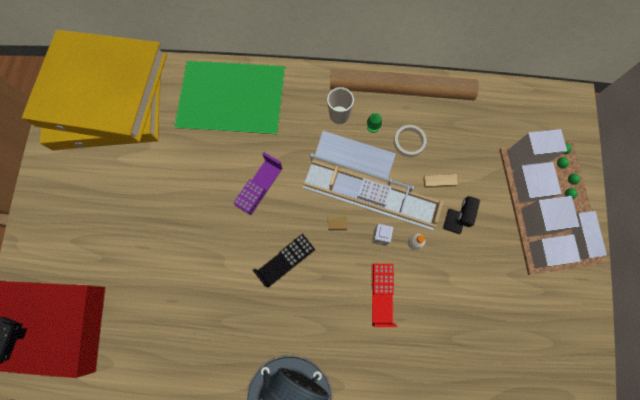

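View pics/side0.png

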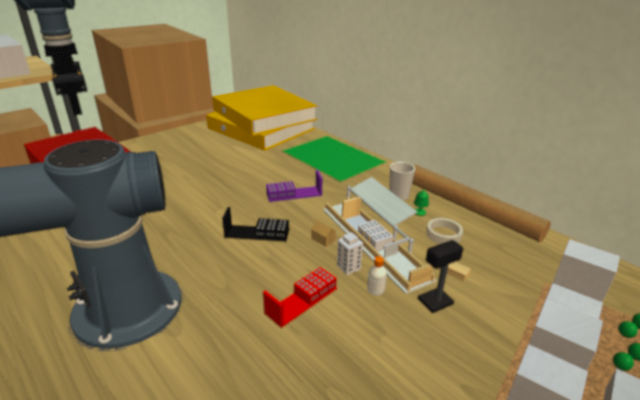

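```bash
cat > h.py <<'E'
import numpy as np, cv2
from scipy.spatial.transform import Rotation as R
from scipy.optimize import least_squares
def proj(cp,P):
    P=np.atleast_2d(P); c=(P-cp["xyz"])@R.from_quat(cp["rotation"]).as_matrix()
    s=c[:,:2]/c[:,2:]; s=s*(1+cp["k1"]*(s**2).sum(1,keepdims=True)); K=cp["camera_matrix"]
    return s@K[:2,:2].T+K[:2,2]
def tw(p,P):  # chute frame mm -> world m
    P=np.atleast_2d(P)/1000.; c,s=np.cos(p[2]),np.sin(p[2])
    return np.c_[p[0]+c*P[:,0]-s*P[:,1],p[1]+s*P[:,0]+c*P[:,1],P[:,2]]
E
python3 - <<'E'
import cv2
a=cv2.imread("pics/top0.png")[120:240,290:480]; cv2.imwrite("pics/topc.png",cv2.resize(a,None,fx=4,fy=4,interpolation=cv2.INTER_CUBIC))
a=cv2.imread("pics/side0.png")[165:315,315:475]; cv2.imwrite("pics/sidec.png",cv2.resize(a,None,fx=4,fy=4,interpolation=cv2.INTER_CUBIC))
E
```

```text
(no output)
```

View pics/topc.png

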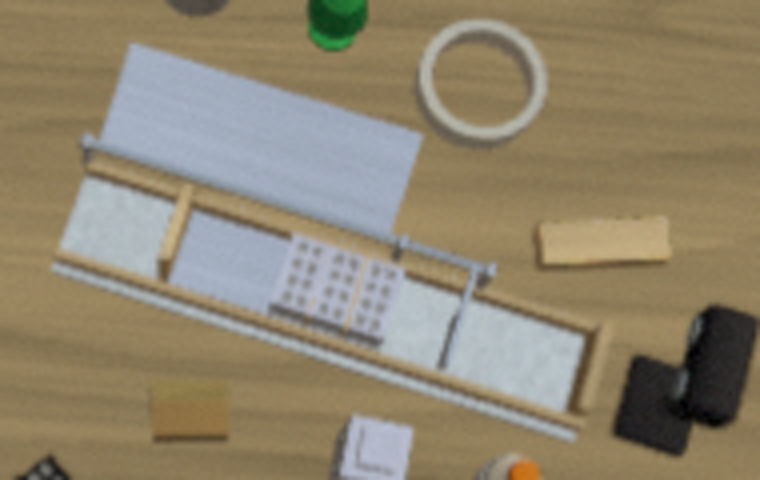

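View pics/sidec.png

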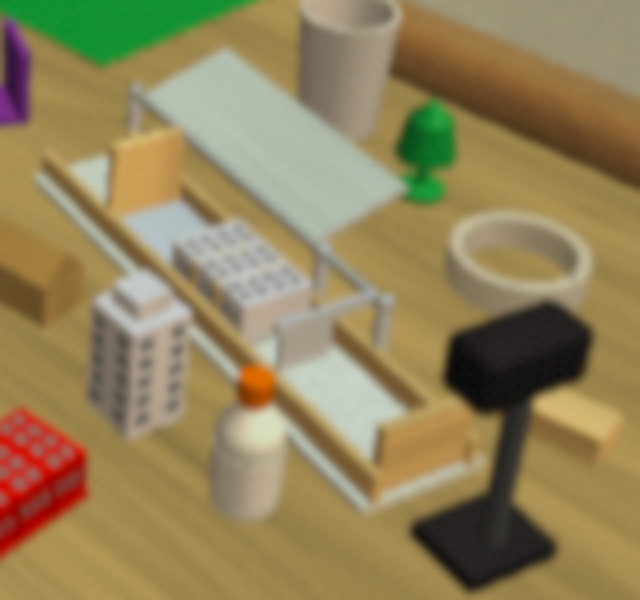

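```bash
cat > fit.py <<'E'
from h import *
from rig import imaging
T,S=imaging.camera_params("top"),imaging.camera_params("side")
t=lambda u,v:(290+u/4,120+v/4); s=lambda u,v:(315+u/4,165+v/4)
ob=[("T",t(132,43),(-262,105,75)),("T",t(422,133),(-60,105,75)),("T",t(88,143),(-270,38,58)),("T",t(488,270),(10,38,58)),("T",t(401,245),(-50,38,55)),
("T",t(53,269),(-270,-42,4)),("T",t(576,439),(102,-42,4)),("T",t(55,253),(-270,-36,24)),("T",(432.5,214.2),(90,0,28)),("T",(397.7,204.4),(0,-10,22)),
("S",s(228,48),(-262,105,75)),("S",s(410,187),(-60,105,75)),("S",s(135,88),(-270,38,58)),("S",s(385,297),(10,38,58)),
("S",s(368,508),(102,-42,3)),("S",s(481,461),(102,42,3)),("S",s(37,179),(-270,-42,4)),("S",(419.6,271.3),(90,0,28)),("S",(394.1,253.4),(0,-10,22))]
rk=[("T",t(180,187),(0,27,66)),("T",t(160,262),(0,-27,66)),("T",(389.1,195.8),(158,0,24)),("S",(382.7,240.9),(158,0,24)),
("S",s(110,148),(0,-27,66)),("S",s(182,130),(8,27,66)),("T",t(402,268),(158,27,38)),("T",t(380,340),(158,-27,38)),("S",s(308,285),(158,27,38)),("S",s(247,330),(158,-27,38)),("S",s(175,250),(78,-27,38))]
cp={"T":T,"S":S}
def res(p):
    r=[]
    for c,px,P in ob: r.append(proj(cp[c],tw(p,P))[0]-px)
    for c,px,P in rk: r.append(proj(cp[c],tw(p,np.array(P)+[p[3],0,0]))[0]-px)
    return np.array(r)
z=least_squares(lambda p:res(p).ravel(),[.35,-.25,-1.9,-190],x_scale=[.1,.1,.1,100],loss="soft_l1")
p=z.x; print(p.tolist()); print(np.round(res(p),1).tolist())
np.save("p.npy",p)
E
python3 fit.py
```

```text
[0.5200665947033504, -0.2592813704269719, -1.8171632468667915, -198.6588651647525]
[[-0.6, 0.0], [-0.1, 0.3], [-0.4, -1.1], [0.9, -0.7], [0.5, -1.1], [-0.5, 0.4], [-0.7, 0.0], [-0.7, 0.4], [2.9, -2.1], [4.0, 1.3], [-0.9, -0.2], [-0.9, -0.5], [0.2, -1.1], [0.7, -0.2], [-1.0, 0.9], [1.1, 0.5], [-1.0, -0.6], [-0.1, 3.3], [-3.2, 1.6], [0.9, -1.2], [-0.6, -1.2], [-0.8, 1.6], [1.6, 2.8], [-0.6, -1.4], [0.7, -0.2], [1.4, -0.2], [1.2, 0.5], [2.1, -0.3], [-1.3, -5.5], [-1.4, -2.7]]
```

```bash
cat > go.py <<'E'
# usage: go.py X Y Z (chute mm) : remaining shift in tool axes mm and turn deg to tool x down, tool y along +-chute y
import sys; from h import *; from rig import get_obs
o=get_obs(); p=np.load("p.npy"); M=R.from_quat(o["tool_rot"]).as_matrix()
c,s=np.cos(p[2]),np.sin(p[2]); C=np.array([[c,-s,0],[s,c,0],[0,0,1]])
pc=C.T@(o["position"]-[p[0],p[1],0])*1000
print("t",round(o["time"],2),"chute pos",np.round(pc,1),"F chute",np.round(C.T@o["ft_force"],2),"grip",round(o["grip_width"]*1000,1),"q",np.round(o["q"],2))
if len(sys.argv)>3:
    g=np.array(list(map(float,sys.argv[1:4])))
    print("shift",np.round(M.T@C@(g-pc),1))
for sg in (1,-1):
    G=np.c_[[0,0,-1],sg*C[:,1],np.cross([0,0,-1],sg*C[:,1])]
    print("turn",sg,np.round(np.degrees(R.from_matrix(M.T@G).as_rotvec()),2))
print("tool axes in chute\n",np.round(C.T@M,3))
E
python3 go.py -225 46 200
```

```text
t 0.7 chute pos [-749.4 -583.6  222.6] F chute [ 0.02 -0.78  0.15] grip 87.0 q [ 1.17  0.53  1.43 -0.    1.18 -0.18]
shift [  22.6 -540.3  616. ]
turn 1 [91.46 -0.   -0.  ]
turn -1 [-88.54   0.    -0.  ]
tool axes in chute
 [[-0.    -1.    -0.026]
 [ 0.    -0.026  1.   ]
 [-1.     0.     0.   ]]
```

```bash
python3 -m inch '[[66,[0,-38,44],[0,0,0]],[66,[0,-38,44],[0,0,0]],[66,[0,-38,44],[0,0,0]],[66,[0,-38,44],[0,0,0]],[66,[0,-38,44],[0,0,0]],[66,[0,-38,44],[0,0,0]],[66,[0,-38,44],[0,0,0]],[66,[0,-38,44],[0,0,0]],[66,[0,-38,44],[0,0,0]],[66,[0,-38,44],[0,0,0]],[66,[0,-38,44],[0,0,0]],[66,[0,-38,44],[0,0,0]]]' 20; python3 go.py -225 46 200
```

```text
time: 2.2
position: [0.5679, 0.0391, 0.225]
tool_rot: [0.079, 0.699, -0.072, 0.707]
ft_force: [0.4, 1.0, 0.8]
grip_width: 0.0661
t 2.2 chute pos [-301.   -26.4  225. ] F chute [-1.01  0.11  0.78] grip 66.1 q [-0.13  0.44  1.58  0.01  1.1  -1.5 ]
shift [ 24.8 -78.7  69.6]
turn 1 [ 9.193e+01 -7.000e-02 -9.500e-01]
turn -1 [-8.807e+01  9.400e-01 -7.000e-02]
tool axes in chute
 [[-0.011 -0.999 -0.034]
 [ 0.01  -0.034  0.999]
 [-1.     0.011  0.01 ]]
```

```bash
python3 -m inch '[[66,[0,0,0],[10.2,0,0]],[66,[0,0,0],[10.2,0,0]],[66,[0,0,0],[10.2,0,0]],[66,[0,0,0],[10.2,0,0]],[66,[0,0,0],[10.2,0,0]],[66,[0,0,0],[10.2,0,0]],[66,[0,0,0],[10.2,0,0]],[66,[0,0,0],[10.2,0,0]],[66,[0,0,0],[9,0,0]]]'; python3 go.py -225 46 200
```

```text
time: 3.32
position: [0.5724, 0.0327, 0.2256]
tool_rot: [0.572, 0.423, -0.559, 0.426]
ft_force: [-0.1, 0.0, -0.5]
grip_width: 0.0659
t 3.33 chute pos [-296.   -20.4  225.6] F chute [ 0.02 -0.1  -0.5 ] grip 65.9 q [-0.14  0.45  1.57  0.01  1.1   0.14]
shift [25.8 68.7 68.7]
turn 1 [-2.17 -0.66 -0.83]
turn -1 [177.82  -1.28   1.02]
tool axes in chute
 [[-0.011  0.038  0.999]
 [ 0.015  0.999 -0.038]
 [-1.     0.014 -0.012]]
```

```bash
python3 -m inch '[[66,[0,35,35],[-2.2,-0.7,-0.8]],[66,[6,34,34],[0,0,0]],[66,[0,0,0],[0,0,0]]]'; python3 go.py -225 46 200
python3 - <<'E'
from h import *; from rig import imaging,get_obs
import json
im=imaging.camera("wrist"); cp=imaging.camera_params("wrist"); p=np.load("p.npy")
print(cp["xyz"],cp["rotation"],cp["k1"],cp["camera_matrix"][0,0])
np.savez("w1.npz",im=im,**cp)
im=im[...,::-1].copy()
big=cv2.resize(im,(800,500),interpolation=cv2.INTER_CUBIC)
P=np.array([(-262,105,75),(-60,105,75),(-270,38,58),(10,38,58),(-50,38,58),(-270,-36,24),(102,-36,24),(-270,30,24),(p[3],27,66),(p[3],-27,66),(p[3]+158,27,38),(p[3]+158,-27,38)])
q=proj(cp,tw(p,P)); print(np.round(q*1.25).tolist())
for a in q: cv2.circle(big,tuple(int(round(v*1.25)) for v in a),3,(0,0,255),1)
cv2.imwrite("pics/w1.png",big)
E
```

```text
time: 3.7
position: [0.6222, -0.0532, 0.2201]
tool_rot: [0.557, 0.435, -0.557, 0.436]
ft_force: [-0.6, 0.4, 0.1]
grip_width: 0.0659
t 3.7 chute pos [-224.8   48.8  220.1] F chute [-0.23 -0.71  0.11] grip 65.9 q [-0.26  0.53  1.44 -0.    1.17 -0.02]
shift [20.1 -2.8 -0.2]
turn 1 [ 0.15  0.05 -0.07]
turn -1 [-1.7985e+02  1.1000e-01  7.0000e-02]
tool axes in chute
 [[ 0.001 -0.003  1.   ]
 [ 0.001  1.     0.003]
 [-1.     0.001  0.001]]
[0.63694232 0.01345124 0.38349776] [ 0.98503169 -0.12002909 -0.01531375  0.12276434] -0.02503581892492289 306.23935353890136
[[468.0, 194.0], [457.0, 411.0], [385.0, 182.0], [386.0, 459.0], [386.0, 409.0], [306.0, 179.0], [324.0, 501.0], [378.0, 179.0], [372.0, 266.0], [310.0, 266.0], [376.0, 404.0], [324.0, 404.0]]
```

View pics/w1.png

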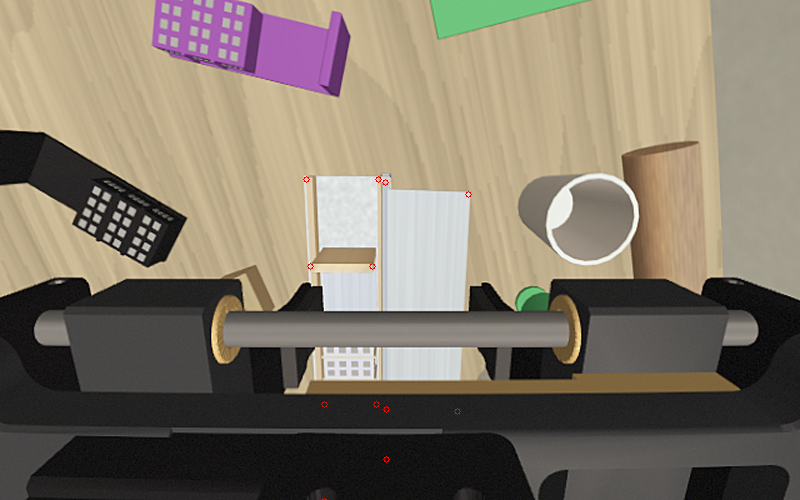

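```bash
python3 -m inch '[[66,[45,-2,2],[0,0,0]],[66,[45,0,0],[0,0,0]],[66,[38,0,0],[0,0,0]],[66,[0,0,0],[0,0,0]]]'; python3 go.py -223 47 80; python3 -m inch '[[66,[5,0,0],[0,0,0]],[66,[5,0,0],[0,0,0]],[66,[5,0,0],[0,0,0]],[66,[5,0,0],[0,0,0]]]'; python3 go.py -223 47 37
```

```text
time: 4.25
position: [0.6175, -0.0485, 0.0917]
tool_rot: [0.557, 0.437, -0.555, 0.436]
ft_force: [0.8, -0.9, 0.2]
grip_width: 0.0659
t 4.25 chute pos [-228.2   43.1   91.7] F chute [0.69 0.97 0.17] grip 65.9 q [-0.26  0.69  1.55  0.    0.9  -0.02]
shift [11.7  3.9  5.2]
turn 1 [ 0.38 -0.11 -0.06]
turn -1 [-1.7962e+02  9.0000e-02 -1.7000e-01]
tool axes in chute
 [[-0.002 -0.007  1.   ]
 [ 0.001  1.     0.007]
 [-1.     0.001 -0.002]]
time: 4.75
position: [0.6208, -0.0479, 0.0765]
tool_rot: [0.559, 0.435, -0.553, 0.44]
ft_force: [-0.4, 0.4, 0.0]
grip_width: 0.0659
t 4.75 chute pos [-229.6   46.2   76.5] F chute [-0.28 -0.44  0.  ] grip 65.9 q [-0.26  0.71  1.56  0.    0.86 -0.02]
shift [39.5  0.4  6.7]
turn 1 [ 0.47 -0.12 -0.61]
turn -1 [-179.53    0.96   -0.18]
tool axes in chute
 [[-0.002 -0.008  1.   ]
 [ 0.011  1.     0.008]
 [-1.     0.011 -0.002]]
```

```bash
python3 -m inch '[[66,[5,0,3],[0.4,0,0]],[66,[5,0,2],[0,0,0]],[66,[5,0,0],[0,0,0]],[66,[5,0,0],[0,0,0]]]'; python3 go.py -223 47 37; python3 -m inch '[[66,[5,0,0],[0,0,0]],[66,[5,0,0],[0,0,0]],[66,[5,0,0],[0,0,0]],[66,[5,0,0],[0,0,0]]]'; python3 go.py -223 47 37
```

```text
time: 5.25
position: [0.6221, -0.0536, 0.0566]
tool_rot: [0.562, 0.431, -0.553, 0.439]
ft_force: [0.9, 1.2, 1.7]
grip_width: 0.0663
t 5.25 chute pos [-224.3   48.8   56.6] F chute [-1.42  0.57  1.72] grip 66.3 q [-0.27  0.74  1.57  0.    0.82 -0.02]
shift [19.6 -2.1  1.4]
turn 1 [ 0.01 -0.15 -0.92]
turn -1 [-179.99    1.45   -0.24]
tool axes in chute
 [[-0.003 -0.     1.   ]
 [ 0.016  1.     0.   ]
 [-1.     0.016 -0.003]]
time: 5.75
position: [0.6209, -0.0533, 0.0354]
tool_rot: [0.561, 0.432, -0.554, 0.438]
ft_force: [-2.0, 0.0, 4.3]
grip_width: 0.0661
t 5.75 chute pos [-224.4   47.6   35.4] F chute [ 0.47 -1.98  4.32] grip 66.1 q [-0.27  0.77  1.58  0.    0.78 -0.02]
shift [-1.7 -0.5  1.4]
turn 1 [ 0.03 -0.13 -0.73]
turn -1 [-179.97    1.15   -0.21]
tool axes in chute
 [[-0.002 -0.     1.   ]
 [ 0.013  1.     0.   ]
 [-1.     0.013 -0.002]]
```

```bash
python3 - <<'E'
from rig import imaging
import cv2
for n,(a,b,c,d) in {"side":(140,290,300,460)}.items():
    im=imaging.camera(n)[a:b,c:d,::-1]; cv2.imwrite("pics/s2.png",cv2.resize(im,None,fx=4,fy=4,interpolation=cv2.INTER_CUBIC))
E
python3 go.py -223 47 37
```

```text
t 5.8 chute pos [-224.3   47.3   34.7] F chute [ 0.42 -0.82  4.18] grip 65.8 q [-0.27  0.77  1.58  0.    0.78 -0.02]
shift [-2.3 -0.3  1.3]
turn 1 [ 0.02 -0.14 -0.69]
turn -1 [-179.97    1.09   -0.22]
tool axes in chute
 [[-0.002 -0.     1.   ]
 [ 0.012  1.     0.   ]
 [-1.     0.012 -0.002]]
```

View pics/s2.png

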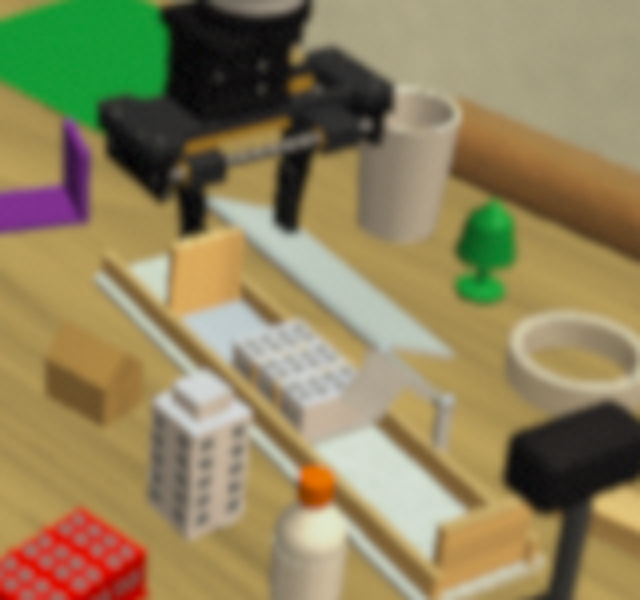

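```bash
python3 -m inch '[[66,[0.3,0,4],[0,0,-0.3]],[66,[0.3,0,4],[0,0,-0.3]],[66,[0.3,0,4],[0,0,0]],[66,[0.3,0,4],[0,0,0]],[66,[0.3,0,4],[0,0,0]],[66,[0.3,0,4],[0,0,0]]]'; python3 go.py -78 47 35
```

```text
time: 6.55
position: [0.6191, -0.0751, 0.0343]
tool_rot: [0.563, 0.433, -0.554, 0.434]
ft_force: [2.5, 5.5, 4.3]
grip_width: 0.066
t 6.55 chute pos [-202.8   51.1   34.3] F chute [-5.98  1.13  4.33] grip 66.0 q [-0.3   0.77  1.57  0.01  0.79 -0.06]
shift [ -1.8  -3.6 124.8]
turn 1 [-0.23 -0.52 -0.55]
turn -1 [179.76  -0.87   0.82]
tool axes in chute
 [[-0.009  0.004  1.   ]
 [ 0.01   1.    -0.004]
 [-1.     0.01  -0.009]]
```

```bash
python3 -m inch '[[66,[0.3,-1,4],[0.2,0.3,-0.3]],[66,[0.3,-1,4],[0,0,0]],[66,[0.3,-1,4],[0,0,0]],[66,[0.3,-1,4],[0,0,0]],[66,[0.3,-0.5,4],[0,0,0]],[66,[0.3,-0.5,4],[0,0,0]]]'; python3 go.py -78 47 35
python3 - <<'E'
from rig import imaging
import cv2,numpy as np
from h import *
im=imaging.camera("side"); cp=imaging.camera_params("side"); p=np.load("p.npy")
for t in("nose","blade"): print(t,[(np.round(d["pixel"],1).tolist(),round(d["confidence"],2)) for d in imaging.tip_of("side",t)])
print(np.round(proj(cp,tw(p,[(a,0,24) for a in (-40,-30,-20,-10,0)])),1).tolist())
cv2.imwrite("pics/s3.png",cv2.resize(im[140:290,300:460,::-1],None,fx=4,fy=4,interpolation=cv2.INTER_CUBIC))
E
```

```text
time: 7.3
position: [0.6131, -0.0933, 0.0347]
tool_rot: [0.571, 0.432, -0.551, 0.429]
ft_force: [3.6, 5.4, 4.4]
grip_width: 0.0663
t 7.3 chute pos [-183.7   49.7   34.7] F chute [-6.13  2.15  4.36] grip 66.3 q [-0.34  0.77  1.59  0.04  0.78 -0.11]
shift [ -3.   -1.  105.7]
turn 1 [-0.93 -1.46 -0.82]
turn -1 [179.05  -1.28   2.28]
tool axes in chute
 [[-0.025  0.016  1.   ]
 [ 0.015  1.    -0.016]
 [-1.     0.014 -0.026]]
nose [([288.4, 227.8], 0.96), ([324.3, 274.1], 0.96), ([386.6, 251.2], 0.67)]
blade [([391.5, 241.5], 0.94), ([389.6, 259.8], 0.5), ([386.8, 250.1], 0.43)]
[[384.5, 243.8], [386.9, 246.1], [389.4, 248.4], [391.9, 250.7], [394.5, 253.1]]
```

View pics/s3.png

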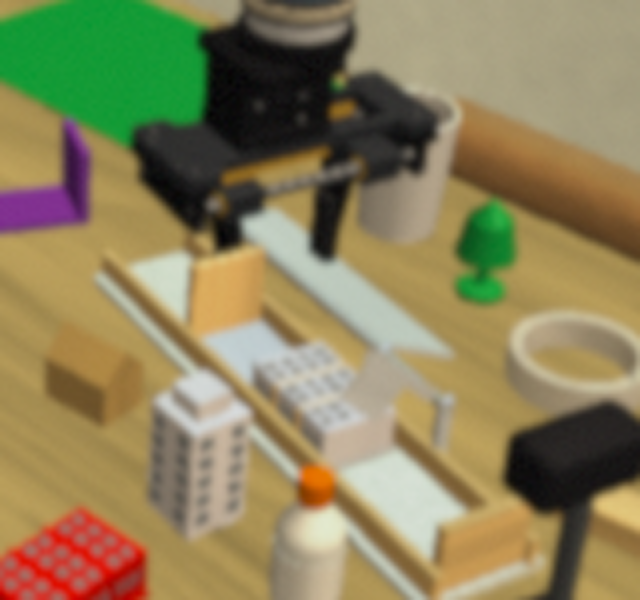

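```bash
python3 -m inch '[[66,[0.3,-0.5,4],[-0.4,-0.5,-0.3]],[66,[0.3,-0.5,4],[-0.4,-0.5,-0.3]],[66,[0.3,-0.5,4],[-0.4,-0.5,-0.3]],[66,[0.3,-0.5,4],[-0.2,-0.2,-0.2]],[66,[0.3,-0.5,4],[-0.2,-0.2,-0.2]],[66,[0.3,-0.5,4],[-0.2,-0.2,-0.2]],[66,[0.3,-0.5,4],[-0.2,-0.2,-0.2]],[66,[0.3,-0.5,4],[-0.2,-0.2,-0.2]]]'; python3 go.py -78 47 35
```

```text
time: 8.45
position: [0.6047, -0.1201, 0.0332]
tool_rot: [-0.548, -0.441, 0.56, -0.438]
ft_force: [2.6, 5.6, 3.7]
grip_width: 0.0658
t 8.45 chute pos [-155.6   48.1   33.2] F chute [-6.06  1.17  3.73] grip 65.8 q [-0.37  0.77  1.57 -0.02  0.81 -0.13]
shift [-1.  -2.5 77.6]
turn 1 [0.95 0.6  0.74]
turn -1 [-179.04   -1.16    0.94]
tool axes in chute
 [[ 0.011 -0.017  1.   ]
 [-0.013  1.     0.017]
 [-1.    -0.013  0.01 ]]
```

```bash
python3 -m inch '[[66,[0.3,-0.3,4.5],[0.4,0.2,0.3]],[66,[0.3,-0.3,4.5],[0.3,0,0]],[66,[0.3,-0.3,4.5],[0,0,0]],[66,[0.3,-0.3,4.5],[0,0,0]],[66,[0.3,-0.3,4.5],[0,-0.1,-0.1]],[66,[0.3,-0.3,4.5],[0,-0.1,-0.1]],[66,[0.3,-0.3,4.5],[0,-0.1,-0.1]],[66,[0.3,-0.3,4.5],[0,-0.1,-0.1]],[66,[0.3,-0.3,4.5],[0,-0.1,-0.1]],[66,[0.3,-0.3,4.5],[0,-0.1,-0.1]]]'; python3 go.py -78 47 35
```

```text
time: 9.7
position: [0.5952, -0.1554, 0.0333]
tool_rot: [-0.557, -0.436, 0.562, -0.429]
ft_force: [3.4, 5.1, 4.1]
grip_width: 0.0659
t 9.7 chute pos [-119.1   47.5   33.3] F chute [-5.75  2.11  4.12] grip 65.9 q [-0.44  0.77  1.58 -0.    0.8  -0.18]
shift [-1.6 -0.2 41.1]
turn 1 [-0.47  0.03  0.65]
turn -1 [ 1.7953e+02  1.0100e+00 -4.0000e-02]
tool axes in chute
 [[ 0.     0.008  1.   ]
 [-0.011  1.    -0.008]
 [-1.    -0.011  0.   ]]
```

```bash
python3 -m inch '[[66,[0.3,-0.3,4.5],[-0.3,0,0.3]],[66,[0.3,-0.3,4.5],[0,0,0]],[66,[0.3,-0.3,4.5],[0,0,0]],[66,[0.3,-0.3,4.5],[0,-0.1,0]],[66,[0.3,-0.3,4.5],[0,-0.1,0]],[66,[0.3,-0.3,4.5],[0,-0.1,0]],[66,[0.3,-0.3,4.5],[0,-0.1,0]],[66,[0.3,-0.3,4.5],[0,-0.1,0]]]'; python3 go.py -78 47 35;  python3 -m inch '[[66,[0.3,-0.3,3],[0,0,0]],[66,[0.3,-0.3,3],[0,0,0]]]'; python3 go.py -78 47 35
```

```text
time: 10.7
position: [0.5872, -0.1823, 0.0338]
tool_rot: [0.562, 0.433, -0.559, 0.429]
ft_force: [3.2, 5.9, 5.5]
grip_width: 0.0661
t 10.7 chute pos [-91.   46.3  33.8] F chute [-6.53  1.62  5.5 ] grip 66.1 q [-0.49  0.77  1.59  0.01  0.79 -0.23]
shift [-1.3  0.9 13. ]
turn 1 [-0.74 -0.33  0.09]
turn -1 [1.7926e+02 1.4000e-01 5.2000e-01]
tool axes in chute
 [[-0.006  0.013  1.   ]
 [-0.002  1.    -0.013]
 [-1.    -0.002 -0.006]]
time: 10.95
position: [0.5858, -0.186, 0.0338]
tool_rot: [0.564, 0.433, -0.558, 0.428]
ft_force: [4.0, 5.5, 4.2]
grip_width: 0.066
t 10.95 chute pos [-87.1  45.9  33.8] F chute [-6.29  2.5   4.21] grip 66.0 q [-0.49  0.77  1.59  0.01  0.79 -0.24]
shift [-1.3  1.2  9. ]
turn 1 [-0.89 -0.55  0.04]
turn -1 [1.7911e+02 6.0000e-02 8.6000e-01]
tool axes in chute
 [[-0.01   0.015  1.   ]
 [-0.001  1.    -0.015]
 [-1.    -0.001 -0.01 ]]
```

```bash
for i in 1; do python3 -m inch '[[66,[0.3,0,3],[-0.3,-0.2,0]],[66,[0.3,0,3],[0,0,0]]]'; python3 go.py -78 47 35;  python3 -m inch '[[66,[0.3,0,3],[-0.2,-0.2,0]],[66,[0.3,0,3],[0,0,0]]]'; python3 go.py -78 47 35; done | grep chute.pos
python3 - <<'E'
from rig import imaging
import cv2
im=imaging.camera("top"); cv2.imwrite("pics/t4.png",cv2.resize(im[120:240,290:480,::-1],None,fx=4,fy=4,interpolation=cv2.INTER_CUBIC))
im=imaging.camera("side"); cv2.imwrite("pics/s4.png",cv2.resize(im[140:290,300:460,::-1],None,fx=4,fy=4,interpolation=cv2.INTER_CUBIC))
E
```

```text
t 11.2 chute pos [-83.3  45.9  33.8] F chute [-6.63  1.36  5.36] grip 66.1 q [-0.5   0.77  1.59  0.01  0.79 -0.25]
t 11.45 chute pos [-79.7  45.9  33.8] F chute [-6.37  1.71  5.14] grip 66.4 q [-0.51  0.77  1.59  0.01  0.79 -0.26]
```

View pics/s4.png

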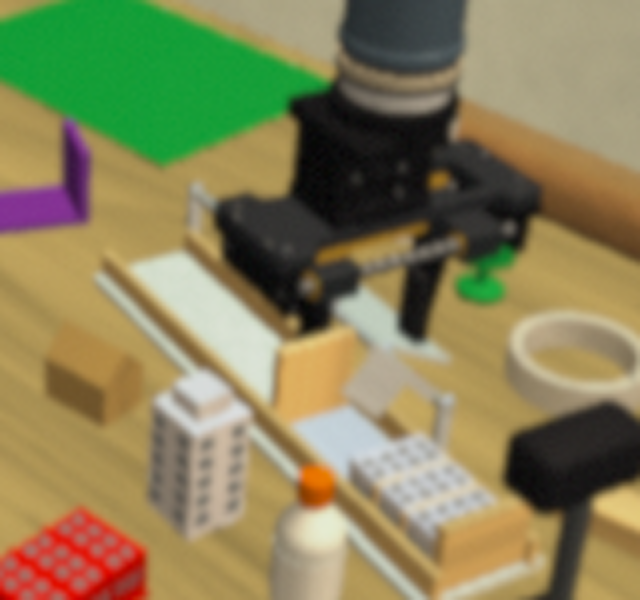

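```bash
python3 -m inch '[[66,[0.3,0,3],[-0.2,-0.2,0]]]' >/dev/null; python3 go.py | grep pos; python3 -m inch '[[66,[0.3,0,3],[0,0,0]]]' >/dev/null; python3 go.py|grep pos; python3 -m inch '[[66,[0.3,0,3],[0,0,0]]]' >/dev/null; python3 go.py|grep pos
```

```text
t 11.68 chute pos [-79.2  45.8  33.9] F chute [-14.29   2.98   5.85] grip 65.9 q [-0.51  0.77  1.59  0.02  0.79 -0.26]
t 11.8 chute pos [-79.2  45.9  33.9] F chute [-12.01   3.81   5.42] grip 66.2 q [-0.51  0.77  1.59  0.02  0.79 -0.26]
t 11.93 chute pos [-79.3  45.9  34. ] F chute [-11.9    2.32   5.56] grip 65.9 q [-0.51  0.77  1.59  0.03  0.79 -0.27]
```

```bash
python3 -m inch '[[66,[0.3,0,-3],[0,0,0]],[66,[0.3,0,-4],[0,0,0]],[66,[0.3,0,-4],[0,0,0]],[66,[0.3,0,-4],[0,0,0]],[66,[-2,0,0],[0,0,0]],[66,[-4,0,0],[0,0,0]],[66,[-4,0,0],[0,0,0]],[66,[-5,0,0],[0,0,0]],[66,[-5,0,0],[0,0,0]],[66,[-5,0,0],[0,0,0]]]' >/dev/null; python3 go.py | grep pos; python3 -m inch '[[66,[-5,0,0],[0,0,0]],[66,[-5,0,0],[0,0,0]],[66,[-5,0,0],[0,0,0]],[66,[-8,0,0],[0,0,0]],[66,[-15,0,0],[0,0,0]],[66,[-30,0,0],[0,0,0]],[66,[-40,0,0],[0,0,0]],[66,[-40,0,0],[0,0,0]],[66,[-20,0,0],[0,0,0]],[66,[0,0,0],[0,0,0]],[66,[0,0,0],[0,0,0]]]'; python3 go.py -150 -200 240
```

```text
t 13.18 chute pos [-91.3  46.8  59.6] F chute [0.93 0.62 2.16] grip 65.7 q [-0.49  0.73  1.58  0.02  0.84 -0.24]
time: 14.55
position: [0.5838, -0.1833, 0.2363]
tool_rot: [0.566, 0.436, -0.557, 0.424]
ft_force: [-0.2, 0.8, -1.0]
grip_width: 0.0659
t 14.55 chute pos [-89.2  43.2 236.3] F chute [-0.76 -0.4  -0.99] grip 65.9 q [-0.5   0.5   1.45  0.02  1.21 -0.24]
shift [  -1.2 -244.3  -56.5]
turn 1 [-1.01 -1.12  0.31]
turn -1 [178.98   0.48   1.74]
tool axes in chute
 [[-0.02   0.018  1.   ]
 [-0.005  1.    -0.018]
 [-1.    -0.006 -0.019]]
```

```bash
python3 -m inch '[[66,[0,0,-40],[0,0,0]],[66,[0,0,-50],[0,0,0]],[66,[0,0,-50],[0,0,0]],[66,[0,0,-50],[0,0,0]],[66,[0,0,-30],[0,0,0]],[66,[0,0,0],[0,0,0]]]' | head -2
python3 - <<'E'
from rig import imaging
import cv2,numpy as np
a=imaging.camera("side")[165:315,315:475,::-1]; b=imaging.camera("top")[140:240,350:450,::-1]
z=lambda i,f:cv2.resize(i,None,fx=f,fy=f,interpolation=cv2.INTER_CUBIC)
a,b=z(a,2.6),z(b,3.8); h=max(len(a),len(b)); pad=lambda i:cv2.copyMakeBorder(i,0,h-len(i),0,0,0)
o=np.hstack([pad(a),pad(b)]); print(o.shape); cv2.imwrite("pics/f5.png",o)
E
```

```text
time: 15.3
position: [0.6387, 0.0349, 0.2311]
(390, 796, 3)
```

View pics/f5.png

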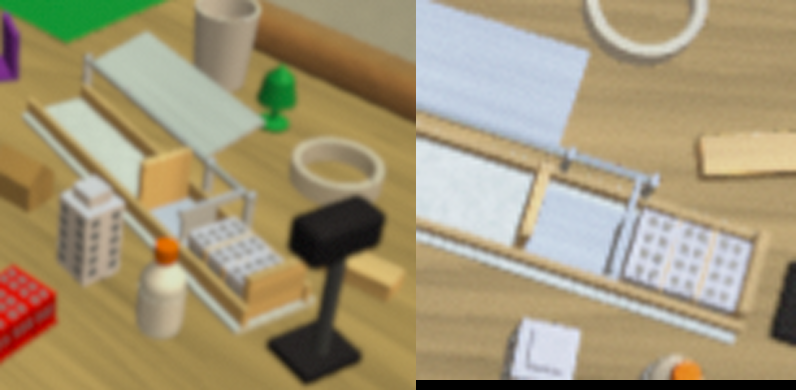

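The left (side) view shows the gate blade hanging shut behind the models at about (190,215). The right (top) view shows the block's nose against the end stop at about (755,265), with the treadle sprung back up and the bystanders in place.

```bash
python3 -c "
from rig import robot; print(robot.hand_in())"; python3 go.py | grep pos
```

```text
the job is handed in; nothing more can be done
None
```

The rack is home against the end stop, the gate has sprung shut behind the models, and I handed the job in at about 15.5 s. One fingertip pressed the treadle with 4–5 N to hold the gate open, at about 0.75 rad by my estimate. The other finger pushed the rack's rear board in 3–5 mm steps. I then backed off, let the treadle up slowly and moved the arm clear.

**Home position:** the push stalled at chute x = -79.2 mm. I expected about -77.5 mm, and the 1.7 mm difference fits the roughly 2 mm calibration offset seen in the wrist camera. The tool force rose from about 6 N to a highest reading of 14 N, well under the 40 N limit.

**Final pictures:** the top and side views show the nose at the stop, the gate shut over the bare plate, the treadle up, no bystander visibly moved, and the arm clear. I judged these by eye and did not measure the final gap or gate angle.

**What didn't match or run:**
- **Blade and stop detections:** the networks were 3–5 pixels off the fitted chute pose, so I relied mostly on corners I picked by hand.
- **After hand-in:** the state printout gave nothing, so I have no reading from after the job was handed in.

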